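# Find the hanging trumpet valve and point it out

## Robot

A 6-joint arm with a two-finger parallel gripper is mounted at the origin on the work surface. World frame = base frame: x ahead of the robot, y to its left, z up, the work surface at z = 0. Lengths are in m, angles in rad, forces in N, time in s.
With the tool pointing down it reaches from about 0.3 to 0.875 m from the base axis. Payload 6.4 kg.
Tool frame: the origin (TCP) lies between the finger pads; the fingertips stand 19 mm ahead of it and the grasp point (between the pads) is the TCP (ctrl.tips_ahead is the z of the fingertips in the tool frame, in m); z points along the fingers, y is the line along which they close (so a half turn about z gives the same grasp; the last joint's range is limited). The gripper opens to 85 mm and grips with 20 to 120 N. Pads are 22 mm wide; open, the fingers measure 114 mm over their backs; the gripper's body (76 mm by 85 mm) begins 54 mm behind the grasp point. The pads swing forward as they close: fully open they stand 13 mm farther back than shut.
Start: joints at [-1.42, 0.181, 1.607, -0, 1.354, -0.206], TCP at [0.201, -0.539, 0.25] pointing down, gripper open.
Joint ranges: [-2.99, 2.99], [-0.89, 2.07], [0.3, 2.58], [-1.14, 4.28], [0, 2.63], [-3.12, 3.12]. Speed limits (rad/s): [2.57, 2.57, 3.01, 3.14, 3.14, 3.14].

## Interface

Orientations are given as a unit quaternion [w, x, y, z].
In Python, from bench import readout, vision, ctrl gives the robot as it stands.
- The arm moves only by the tool play_rows, never from a script. Its arguments are lists of equal length, an entry for each row: "xyz": the shift along the tool's x, y, z in mm, a list of three; "rot": the turn, a rotation vector about the tool's x, y, z in rad, a list of three; "grip": the opening, from 0 (shut) to 1 (fully open). In form: {"xyz": [[x, y, z], ...], "rot": [[rx, ry, rz], ...], "grip": [grip, ...]}. A call has exactly 10 rows; each row is the pose to reach, as a shift and turn from the pose commanded when the call began, along the tool's axes at that moment; what a row does not reach only later rows make up. A row lasts 1/8 s, in which the tool goes at most 62.5 mm and 10.7 degrees, less where a joint would pass 70% of its speed; a pose out of reach is approached as far as the arm can. A call with a gripper value outside its range is refused whole. The fingers move at their own pace and stop on an object; the grip force is fixed at half the most. Time passes only in rows, so rows that repeat a pose let the fingers close, or fill a call up. It gives the time, the measured TCP pose, the force, the opening and the grip force at its end, in the units of the state.
- readout.get_obs(): the state, without advancing time (a new reading comes with each control period).
- vision.camera(name): name is "scene" or "side" or "wrist"; returns a dict with "color" (400x640x3 uint8, red, green, blue), "depth" (400x640 float32, m along the optical axis (not along the pixel's ray), 0 where there is no reading), "camera_matrix" (3x3 intrinsics, pixels), "extrinsics" (4x4, takes a point from camera to world coordinates); the wrist camera has in their place "hand_eye" (4x4, takes a point from camera to tool coordinates, whose origin is the TCP and whose axes are the flange's). Camera axes: x right, y down, z forward; pixel columns grow to the right and rows downward; lengths in m; the calibration is good to about 2 mm. A picture is of the moment at which its call begins: read the wrist's pose just before it.
- ctrl.hand_in(): hands the job in; it is judged then, once.
The state is a dict: "time_s": time; "q": joint angles; "dq": joint speeds; "joint_efforts": joint torques, N m; "eef_pos": TCP position; "eef_rot": TCP orientation; "wrist_force": force on the tool from outside, world axes, zero at the start; "torque": the same for the moment, N m; "opening": opening from 0.0 (shut) to 1.0 (fully open); "grasp_force": force on a finger pad.
Only numpy, scipy, OpenCV 4.12 (cv2) and the standard library are available. Lean on these libraries where they do the work, as an engineer would, in place of code of your own. Each camera call takes 0.05 s, during which the arm holds its last target. There are 200 camera calls.

## Task

One of the three valves of the trumpet in the cradle hangs: try them with a fingertip, one at a time, from the first (nearest the mouthpiece) to the third, pressing each button gently right down and letting it come up again. Then point out to your colleague the one that does not come all the way back up: hold the fingertips a centimetre or two straight above its button without touching it, for at least two seconds, and finish there, still pointing. Do not pinch or pull a button, and leave the rest of the trumpet and everything else on the bench alone.

Things in the scene. Friction and masses are not known exactly. Their poses are not given: they have to be found in the camera images.
- trumpet: Trumpet, level, valves upright, screwed down in a wooden cradle (400 x 120 mm) fixed to the bench. Origin on the bench under the middle valve; x along the horn to the bell (rim 121 mm across at x = 280 mm, mouthpiece end at -274 mm), y to the player's left, z up. Bell top 202 mm above the bench. Leadpipe and bell tail pass the valves below 150 mm, a finger hook to 162 mm; round the buttons nothing is higher than the caps.
- cap_1 (a point): Centre of the top face of the fixed screw cap (23 mm across) of the first valve, the one nearest the mouthpiece; 175 mm above the bench. The three valves stand in a row along the trumpet's x axis, 30 mm apart.
- cap_2 (a point): Centre of the top face of the fixed screw cap (23 mm across) of the second (middle) valve; 175 mm above the bench. The three valves stand in a row along the trumpet's x axis, 30 mm apart.
- cap_3 (a point): Centre of the top face of the fixed screw cap (23 mm across) of the third valve, the one nearest the bell; 175 mm above the bench. The three valves stand in a row along the trumpet's x axis, 30 mm apart.
- button_a (a point): Centre of the top face of a finger button (round, 16 mm across, 5 mm thick, white disc in a steel rim, on a 5 mm stem with a felt that gives 2 mm at 5 N, at most 4 mm); 26 mm above its valve cap when fully up; goes down with the piston. The three are alike; which belongs to which valve changes: it stands straight above that valve's cap.
- piston_a (a joint): Travel of the spring-loaded piston under button_a, in m: 0 fully up, 0.016 fully down (stop). Pressing right down takes 3 N, or about 5 N for the one that drags. All start up; let go, two come back to 0 at once and one, never known beforehand, stays about 8 mm down.
- button_b (a point): Centre of the top face of a finger button (round, 16 mm across, 5 mm thick, white disc in a steel rim, on a 5 mm stem with a felt that gives 2 mm at 5 N, at most 4 mm); 26 mm above its valve cap when fully up; goes down with the piston. The three are alike; which belongs to which valve changes: it stands straight above that valve's cap.
- piston_b (a joint): Travel of the spring-loaded piston under button_b, in m: 0 fully up, 0.016 fully down (stop). Pressing right down takes 3 N, or about 5 N for the one that drags. All start up; let go, two come back to 0 at once and one, never known beforehand, stays about 8 mm down.
- button_c (a point): Centre of the top face of a finger button (round, 16 mm across, 5 mm thick, white disc in a steel rim, on a 5 mm stem with a felt that gives 2 mm at 5 N, at most 4 mm); 26 mm above its valve cap when fully up; goes down with the piston. The three are alike; which belongs to which valve changes: it stands straight above that valve's cap.
- piston_c (a joint): Travel of the spring-loaded piston under button_c, in m: 0 fully up, 0.016 fully down (stop). Pressing right down takes 3 N, or about 5 N for the one that drags. All start up; let go, two come back to 0 at once and one, never known beforehand, stays about 8 mm down.
- oil_bottle: Bystander, loose: small valve-oil bottle, 29 mm across, 115 mm tall, upright. Origin at the centre of its underside.
- paste_pot: Bystander, loose: red eight-sided polishing-paste pot, 92 mm across, 64 mm tall. Origin at the centre of its underside.
- pot_lid: Bystander, loose: yellow eight-sided lid of the pot, 100 mm across, 14 mm high, lying open side up. Origin at the centre of its underside.
- mouthpiece: Bystander, loose: spare trumpet mouthpiece, 28 mm across, 86 mm tall, standing on its rim. Origin at the centre of its underside.
- spare_slide: Bystander, loose: spare U-shaped tuning slide lying flat, about 117 x 45 mm, 12 mm high. Origin within its footprint, on the bench.
- screwdriver: Bystander, loose: screwdriver lying, 190 mm long. Origin within its footprint, on the bench.
- ferrule_tub: Bystander, loose: white plastic tub of brass ferrules, 96 mm across, 75 mm high. Origin at the centre of its underside.
- clip_tin: Bystander, loose: aluminium tin of brass clips, 105 x 75 mm, 28 mm high. Origin at the centre of its underside.

How it is judged:
On the way, in this order (a step that is already met when the one before it is completed fails the run):
1. the first valve's button is pressed right down (12 mm or more of 16), alone (((horizontal distance between button_a and cap_1 below 0.008 m and value of joint piston_a above 0.012 m) or (horizontal distance between button_b and cap_1 below 0.008 m and value of joint piston_b above 0.012 m) or (horizontal distance between button_c and cap_1 below 0.008 m and value of joint piston_c above 0.012 m)) and (horizontal distance between button_a and cap_1 below 0.008 m or value of joint piston_a below 0.0115 m) and (horizontal distance between button_b and cap_1 below 0.008 m or value of joint piston_b below 0.0115 m) and (horizontal distance between button_c and cap_1 below 0.008 m or value of joint piston_c below 0.0115 m)), for 0.05 s.
2. the second valve's button is pressed right down (12 mm or more of 16), alone (((horizontal distance between button_a and cap_2 below 0.008 m and value of joint piston_a above 0.012 m) or (horizontal distance between button_b and cap_2 below 0.008 m and value of joint piston_b above 0.012 m) or (horizontal distance between button_c and cap_2 below 0.008 m and value of joint piston_c above 0.012 m)) and (horizontal distance between button_a and cap_2 below 0.008 m or value of joint piston_a below 0.0115 m) and (horizontal distance between button_b and cap_2 below 0.008 m or value of joint piston_b below 0.0115 m) and (horizontal distance between button_c and cap_2 below 0.008 m or value of joint piston_c below 0.0115 m)), for 0.05 s.
3. the third valve's button is pressed right down (12 mm or more of 16), alone (((horizontal distance between button_a and cap_3 below 0.008 m and value of joint piston_a above 0.012 m) or (horizontal distance between button_b and cap_3 below 0.008 m and value of joint piston_b above 0.012 m) or (horizontal distance between button_c and cap_3 below 0.008 m and value of joint piston_c above 0.012 m)) and (horizontal distance between button_a and cap_3 below 0.008 m or value of joint piston_a below 0.0115 m) and (horizontal distance between button_b and cap_3 below 0.008 m or value of joint piston_b below 0.0115 m) and (horizontal distance between button_c and cap_3 below 0.008 m or value of joint piston_c below 0.0115 m)), for 0.05 s.
4. the fingertips point at the hanging valve's button from just above, touching nothing, for two seconds (((value of joint piston_a between 0.005 and 0.0125 m and horizontal distance between the grasp point and button_a below 0.013 m and z of the grasp point in the frame of button_a between 0.021 and 0.06 m and value of joint each of piston_b, piston_c below 0.002 m) or (value of joint piston_b between 0.005 and 0.0125 m and horizontal distance between the grasp point and button_b below 0.013 m and z of the grasp point in the frame of button_b between 0.021 and 0.06 m and value of joint each of piston_a, piston_c below 0.002 m) or (value of joint piston_c between 0.005 and 0.0125 m and horizontal distance between the grasp point and button_c below 0.013 m and z of the grasp point in the frame of button_c between 0.021 and 0.06 m and value of joint each of piston_a, piston_b below 0.002 m)) and contact force between the fingers and anything else below 0.1 N), for 2 s.
At the end, for the whole second after the job is handed in: The fingers touch nothing; the grasp point stands straight above the button of the hanging valve (within 13 mm sideways, tips about 2 to 40 mm above it); that piston still hangs 5 to 12.5 mm down (nobody pulled it up) and the other two are up (within 2 mm) (all of step 4).
It fails at once if a button is pinched: over 15 N on it before it has reached its stop (pressing needs 3 to 5 N) ((contact force between the fingers and piston_a above 15 N and value of joint piston_a below 0.014 m) or (contact force between the fingers and piston_b above 15 N and value of joint piston_b below 0.014 m) or (contact force between the fingers and piston_c above 15 N and value of joint piston_c below 0.014 m)).
It fails at once if a button is pressed, pinched or struck with more than 45 N (contact force between any of the arm, the fingers and piston_a above 45 N or contact force between any of the arm, the fingers and piston_b above 45 N or contact force between any of the arm, the fingers and piston_c above 45 N).
It fails at once if the robot pushes on the trumpet's body or cradle (over 3 N) (contact force between any of the arm, the fingers and trumpet above 3 N).
It fails at once if a bystander is lifted, carried or shifted by more than 15 mm (distance of any of oil_bottle, paste_pot, pot_lid, mouthpiece, spare_slide, screwdriver, ferrule_tub, clip_tin from where it was at the start of the episode above 0.015 m).
It also fails if it takes over 48 s, if anything falls off the work surface, if the arm or the gripper's body presses on something with over 40 N, if the wrist force passes 120 N, or if a joint passes its speed limit or range.

## Working session

There is one attempt and no reset: what is moved stays moved. The work goes in short steps, Python scripts to look and compute and a tool call to move; the robot and the scene stay as the last step left them, time stands still between calls to the robot, and variables do not carry over. Pictures are saved under pics/ and viewed, at most 10 in all, crops included, and the job is handed in when it is done.

Besides the shell and the picture viewer there is one more tool, called as a command line: name --argument value ..., lists and objects as JSON in quotes. play_rows: Moves the arm, as the interface text tells. Its arguments: {"type":"object","properties":{"xyz":{"type":"array","items":{"type":"array","items":{"type":"number"}}},"rot":{"type":"array","items":{"type":"array","items":{"type":"number"}}},"grip":{"type":"array","items":{"type":"number"}}},"required":["xyz","rot","grip"]}

```bash
mkdir -p pics; cat > h.py <<'E'
import numpy as np, cv2
from bench import readout, vision, ctrl
from scipy.spatial.transform import Rotation as R
def snap(n):
    o=readout.get_obs(); c=vision.camera(n)
    if 'extrinsics' in c: T=np.array(c['extrinsics'])
    else:
        q=o['eef_rot']; W=np.eye(4); W[:3,:3]=R.from_quat([q[1],q[2],q[3],q[0]]).as_matrix(); W[:3,3]=o['eef_pos']; T=W@np.array(c['hand_eye'])
    K=np.array(c['camera_matrix']); d=c['depth']; v,u=np.mgrid[:d.shape[0],:d.shape[1]]
    P=np.stack([(u-K[0,2])/K[0,0]*d,(v-K[1,2])/K[1,1]*d,d],-1)@T[:3,:3].T+T[:3,3]
    P[d==0]=np.nan
    return c,K,T,P
def ray(K,T,u,v,z):
    r=T[:3,:3]@np.array([(u-K[0,2])/K[0,0],(v-K[1,2])/K[1,1],1]); return T[:3,3]+r*(z-T[2,3])/r[2]
def save(c,f): cv2.imwrite('pics/'+f,cv2.cvtColor(c['color'],cv2.COLOR_RGB2BGR))
E
python3 - <<'E'
from h import *
o=readout.get_obs(); print({k:np.round(v,3) for k,v in o.items()})
for n in ('scene','side'):
    c,K,T,P=snap(n); save(c,n+'0.png'); print(n,np.round(T,3).tolist(),K[0,0])
    hsv=cv2.cvtColor(c['color'],cv2.COLOR_RGB2HSV)
    m=((hsv[...,1]<50)&(hsv[...,2]>150)&(P[...,2]>.18)&(P[...,2]<.22)).astype(np.uint8)
    k,l,s,ce=cv2.connectedComponentsWithStats(m)
    for i in range(1,k):
        if s[i,4]>12: print(s[i],ce[i].round(1),np.nanmedian(P[l==i],0).round(4),ray(K,T,*ce[i],.201).round(4))
E
```

```text
{'time_s': np.float64(0.0), 'q': array([-1.42 ,  0.182,  1.608,  0.   ,  1.354, -0.206]), 'dq': array([ 0.   , -0.001,  0.002,  0.001, -0.003, -0.   ]), 'joint_efforts': array([-2.0000e-03, -4.4488e+01, -3.5134e+01, -0.0000e+00,  9.0000e-03,
       -0.0000e+00]), 'eef_pos': array([ 0.201, -0.538,  0.249]), 'eef_rot': array([-0.001,  0.984,  0.177,  0.   ]), 'wrist_force': array([-0.219,  0.342, -0.61 ]), 'torque': array([0.003, 0.064, 0.004]), 'grasp_force': np.float64(0.0), 'opening': np.float64(1.001)}
scene [[-0.15, 0.564, -0.812, 1.993], [0.989, 0.09, -0.12, 0.217], [0.006, -0.821, -0.571, 1.101], [0.0, 0.0, 0.0, 1.0]] 478.18896670628146
[181   8  66   9 326] [211.9  12.5] [-1.9458 -1.2985  0.2009] [-1.9421 -1.3022  0.201 ]
[   0   86   76   60 1922] [ 29.4 110. ] [ 0.0801 -1.4861  0.1854] [ 0.1096 -1.4651  0.201 ]
side [[0.993, -0.072, 0.093, 0.488], [-0.118, -0.597, 0.794, -1.109], [-0.001, -0.799, -0.601, 0.978], [0.0, 0.0, 0.0, 1.0]] 495.735711786972
[282 190   6   5  21] [284.2 192.1] [ 0.5397 -0.0332  0.2014] [ 0.5398 -0.0316  0.201 ]
[281 196   6   6  23] [283.7 198.7] [ 0.5367 -0.0613  0.2011] [ 0.5363 -0.0612  0.201 ]
[281 203   6   6  24] [283.4 205.7] [ 0.5336 -0.0916  0.2007] [ 0.5334 -0.0913  0.201 ]
[ 74 388  13  12  95] [ 80.1 393.1] [ 0.1392 -0.5677  0.1825] [ 0.1471 -0.5805  0.201 ]
```

View pics/side0.png

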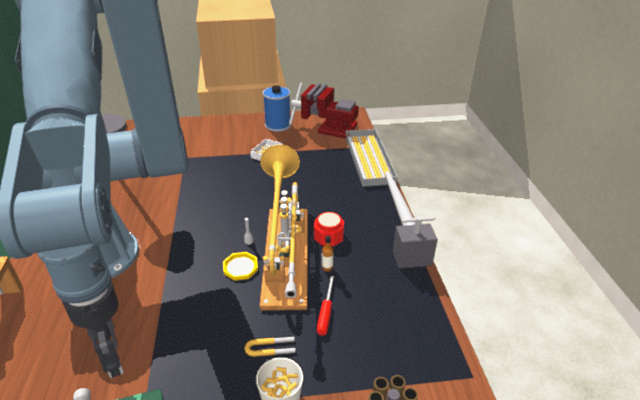

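View pics/scene0.png

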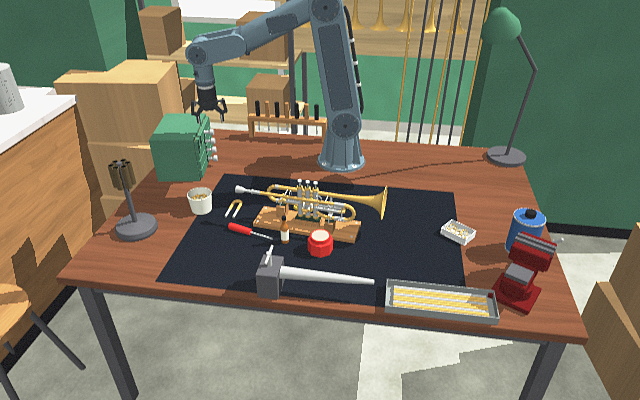

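The bell is at +y and the mouthpiece at -y, so valve 1 is at (.533,-.091), valve 2 at (.536,-.061) and valve 3 at (.540,-.032). The side view shows them at about (283,205), (284,199) and (284,192). All three read z≈0.201 with 30 mm spacing, as they should. Next I move above valve 1 with the fingers shut and tool x along the horn.

play_rows --xyz '[[47,-30,-2],[93,-61,-4],[140,-91,-6],[187,-121,-8],[233,-152,-10],[280,-182,-12],[327,-212,-14],[373,-243,-16],[420,-273,-18],[467,-303,-20]]' --rot '[[0,0,-0.111],[0,0,-0.222],[0,0,-0.333],[0,0,-0.444],[0,0,-0.555],[0,0,-0.666],[0,0,-0.777],[0,0,-0.888],[0,0,-1.0],[0,0,-1.108]]' --grip '[0,0,0,0,0,0,0,0,0,0]'

```text
time_s: 1.35
eef_pos: [0.5333, -0.09, 0.2701]
eef_rot: [-0.0, 0.742, 0.67, -0.0]
wrist_force: [0.1, -0.4, 0.0]
opening: -0.001
grasp_force: 0.0
```

```bash
cat > look.py <<'E'
from h import *
import sys
tgt=np.array(eval(sys.argv[1])) if len(sys.argv)>1 else None
o=readout.get_obs(); q=o['eef_rot']; Rm=R.from_quat([q[1],q[2],q[3],q[0]]).as_matrix()
print(o['time_s'],o['eef_pos'].round(4),'tool x,z',Rm[:,0].round(3),Rm[:,2].round(3),'F',o['wrist_force'].round(2),'op',o['opening'],ctrl.tips_ahead)
for n in ('wrist','side','scene'):
    c,K,T,P=snap(n); save(c,n+sys.argv[2]+'.png')
    hsv=cv2.cvtColor(c['color'],cv2.COLOR_RGB2HSV)
    m=((hsv[...,1]<60)&(hsv[...,2]>140)&(P[...,2]>.175)&(P[...,2]<.21)&(abs(P[...,0]-.537)<.04)&(abs(P[...,1]+.061)<.07)).astype(np.uint8)
    k,l,s,ce=cv2.connectedComponentsWithStats(m)
    for i in range(1,k):
        if s[i,4]>8: z=np.nanmedian(P[l==i][:,2]);print(n,s[i],ce[i].round(1),z.round(4),ray(K,T,*ce[i],z).round(4))
if tgt is not None: print('tool shift mm',(Rm.T@(tgt-o['eef_pos'])*1000).round(1))
E
python3 look.py "[.5334,-.0913,.23]" 1
```

```text
1.35 [ 0.5333 -0.09    0.2701] tool x,z [ 0.102  0.995 -0.   ] [-0. -0. -1.] F [ 0.13 -0.36  0.02] op -0.000644543373754704 0.019
wrist [305 134  24  24 421] [316.6 145.9] 0.2012 [ 0.5388 -0.0315  0.2012]
wrist [306 177  22  22 382] [316.3 187.6] 0.2012 [ 0.5356 -0.0608  0.2012]
wrist [306 214  21  23 354] [316.  225.6] 0.201 [ 0.5323 -0.0902  0.201 ]
side [282 190   6   5  21] [284.2 192.1] 0.2015 [ 0.5397 -0.0322  0.2015]
side [281 196   6   6  26] [283.6 198.9] 0.2005 [ 0.5361 -0.0614  0.2005]
side [281 203   6   6  25] [283.4 205.8] 0.2007 [ 0.5333 -0.0911  0.2007]
scene [313 182   5   3   9] [315.  182.8] 0.2018 [ 0.5427 -0.0326  0.2018]
tool shift mm [-1.3  0.2 40.1]
```

Wrist and side views agree to about 1 mm. Pressing valve 1.

play_rows --xyz '[[-1,0,25],[-1,0,43],[-1,0,48],[-1,0,52],[-1,0,56],[-1,0,60],[-1,0,64],[-1,0,67],[-1,0,68],[-1,0,68]]' --rot '[[0,0,0],[0,0,0],[0,0,0],[0,0,0],[0,0,0],[0,0,0],[0,0,0],[0,0,0],[0,0,0],[0,0,0]]' --grip '[0,0,0,0,0,0,0,0,0,0]'

```text
time_s: 2.75
eef_pos: [0.5328, -0.0931, 0.2027]
eef_rot: [0.001, 0.744, 0.669, 0.0]
wrist_force: [-0.3, -2.2, 4.7]
opening: 0.003
grasp_force: 1.9
```

play_rows --xyz '[[0,0,-5],[0,0,-10],[0,0,-15],[0,0,-25],[0,0,-40],[0,0,-60],[0,0,-68],[0,0,-68],[0,0,-68],[0,0,-68]]' --rot '[[0,0,0],[0,0,0],[0,0,0],[0,0,0],[0,0,0],[0,0,0],[0,0,0],[0,0,0],[0,0,0],[0,0,0]]' --grip '[0,0,0,0,0,0,0,0,0,0]'

```text
time_s: 4.0
eef_pos: [0.5321, -0.0926, 0.2694]
eef_rot: [-0.001, 0.744, 0.669, -0.0]
wrist_force: [-0.3, -0.4, 0.2]
opening: -0.004
grasp_force: 0.0
```

```bash
python3 look.py "[.5358,-.0611,.27]" 2
```

```text
4.0 [ 0.5321 -0.0926  0.2694] tool x,z [0.106 0.994 0.   ] [-0.001  0.001 -1.   ] F [-0.26 -0.44  0.18] op -0.004395491059841245 0.019
wrist [306 130  24  24 433] [317.9 141.9] 0.2012 [ 0.5389 -0.0314  0.2012]
wrist [307 173  22  23 389] [317.5 184.2] 0.2011 [ 0.5356 -0.0608  0.2011]
wrist [307 211  22  23 359] [317.4 222.7] 0.2011 [ 0.5323 -0.0903  0.2011]
side [282 191   6   4  16] [284.4 192.8] 0.2008 [ 0.5402 -0.0343  0.2008]
side [281 196   6   6  26] [283.6 198.9] 0.2009 [ 0.536  -0.0618  0.2009]
side [281 203   6   6  24] [283.5 205.8] 0.2012 [ 0.5335 -0.0919  0.2012]
scene [298 180   4   5  11] [299.4 181.2] 0.2004 [ 0.5385 -0.0907  0.2004]
scene [313 182   5   3   9] [315.  182.8] 0.2013 [ 0.5418 -0.0327  0.2013]
tool shift mm [31.7  0.4 -0.6]
```

View pics/wrist2.png

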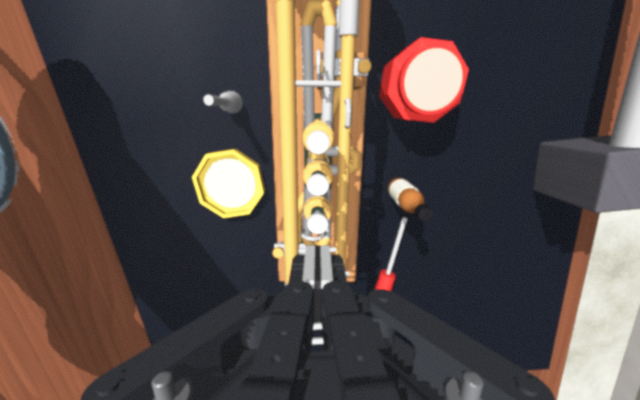

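Valve 1 came fully back up: the wrist view shows the buttons at (317,223), (318,184) and (318,142), all at z≈.201. Now valve 2.

play_rows --xyz '[[15,0,0],[31,0,0],[31,0,25],[31,0,43],[31,0,48],[31,0,53],[31,0,58],[31,0,63],[31,0,67],[31,0,68]]' --rot '[[0,0,0],[0,0,0],[0,0,0],[0,0,0],[0,0,0],[0,0,0],[0,0,0],[0,0,0],[0,0,0],[0,0,0]]' --grip '[0,0,0,0,0,0,0,0,0,0]'

```text
time_s: 5.4
eef_pos: [0.5361, -0.062, 0.2025]
eef_rot: [0.0, 0.744, 0.669, 0.0]
wrist_force: [0.5, 1.6, 3.7]
opening: -0.003
grasp_force: 2.1
```

play_rows --xyz '[[0,0,0],[0,0,-4],[0,0,-8],[0,0,-15],[0,0,-25],[0,0,-40],[0,0,-60],[0,0,-68],[0,0,-68],[0,0,-68]]' --rot '[[0,0,0],[0,0,0],[0,0,0],[0,0,0],[0,0,0],[0,0,0],[0,0,0],[0,0,0],[0,0,0],[0,0,0]]' --grip '[0,0,0,0,0,0,0,0,0,0]'

```text
time_s: 6.65
eef_pos: [0.5354, -0.0618, 0.2696]
eef_rot: [-0.001, 0.744, 0.669, -0.0]
wrist_force: [-0.4, 0.3, -0.1]
opening: -0.001
grasp_force: 0.0
```

```bash
python3 look.py "[.539,-.032,.27]" 3
```

```text
6.65 [ 0.5354 -0.0618  0.2696] tool x,z [0.106 0.994 0.   ] [-0.001  0.    -1.   ] F [-0.43  0.31 -0.06] op -0.0009600267017289269 0.019
wrist [307 175  23  22 386] [317.8 185.5] 0.2012 [ 0.5389 -0.031   0.2012]
wrist [308 212  21  23 352] [317.6 223.7] 0.2011 [ 0.5357 -0.0603  0.2011]
side [282 190   6   5  22] [284.3 192.2] 0.202 [ 0.5399 -0.0335  0.202 ]
side [281 196   6  13  52] [283.5 202.3] 0.2016 [ 0.5346 -0.0774  0.2016]
scene [313 182   5   3   9] [315.  182.8] 0.2009 [ 0.5411 -0.0328  0.2009]
tool shift mm [30.   0.5 -0.4]
```

play_rows --xyz '[[15,0,0],[30,0,0],[30,0,25],[30,0,43],[30,0,48],[30,0,53],[30,0,58],[30,0,63],[30,0,67],[30,0,68]]' --rot '[[0,0,0],[0,0,0],[0,0,0],[0,0,0],[0,0,0],[0,0,0],[0,0,0],[0,0,0],[0,0,0],[0,0,0]]' --grip '[0,0,0,0,0,0,0,0,0,0]'

```text
time_s: 8.05
eef_pos: [0.5392, -0.0321, 0.2024]
eef_rot: [0.0, 0.744, 0.669, 0.0]
wrist_force: [-1.1, 2.3, 5.0]
opening: 0.001
grasp_force: 2.4
```

play_rows --xyz '[[0,0,0],[0,0,-4],[0,0,-8],[0,0,-15],[0,0,-25],[0,0,-40],[0,0,-60],[0,0,-68],[0,0,-68],[0,0,-68]]' --rot '[[0,0,0],[0,0,0],[0,0,0],[0,0,0],[0,0,0],[0,0,0],[0,0,0],[0,0,0],[0,0,0],[0,0,0]]' --grip '[0,0,0,0,0,0,0,0,0,0]'

```text
time_s: 9.3
eef_pos: [0.5386, -0.032, 0.2696]
eef_rot: [-0.0, 0.744, 0.669, -0.0]
wrist_force: [-0.0, -1.1, -0.7]
opening: -0.001
grasp_force: 0.0
```

```bash
python3 look.py "[.539,-.032,.225]" 4
```

```text
9.3 [ 0.5386 -0.032   0.2696] tool x,z [0.106 0.994 0.   ] [-0.001  0.    -1.   ] F [-0.03 -1.12 -0.73] op -0.0011378705198275907 0.019
wrist [308 210  21  20 314] [317.7 219.8] 0.1924 [ 0.539  -0.0309  0.1924]
side [281 193   7   9  46] [284.1 196.9] 0.1956 [ 0.5382 -0.046   0.1956]
side [281 203   6   6  25] [283.2 205.9] 0.2014 [ 0.5329 -0.0924  0.2014]
scene [298 180   4   3   9] [299.4 180.7] 0.2021 [ 0.5376 -0.0905  0.2021]
scene [313 184   5   3   9] [315.  184.8] 0.1929 [ 0.5419 -0.0327  0.1929]
tool shift mm [ 0.   0.5 44.6]
```

Valve 3 hangs: its button is at z≈.193, and the other two are up at .201. I'll point from about 15 mm above it.

play_rows --xyz '[[0,0,10],[0,0,20],[0,0,30],[0,0,38],[0,0,42],[0,0,42],[0,0,42],[0,0,42],[0,0,42],[0,0,42]]' --rot '[[0,0,0],[0,0,0],[0,0,0],[0,0,0],[0,0,0],[0,0,0],[0,0,0],[0,0,0],[0,0,0],[0,0,0]]' --grip '[0,0,0,0,0,0,0,0,0,0]'

```text
time_s: 10.7
eef_pos: [0.539, -0.0321, 0.2284]
eef_rot: [0.0, 0.744, 0.669, 0.0]
wrist_force: [-0.2, -0.5, 0.2]
opening: -0.003
grasp_force: 0.0
```

play_rows --xyz '[[0,0,0],[0,0,0],[0,0,0],[0,0,0],[0,0,0],[0,0,0],[0,0,0],[0,0,0],[0,0,0],[0,0,0]]' --rot '[[0,0,0],[0,0,0],[0,0,0],[0,0,0],[0,0,0],[0,0,0],[0,0,0],[0,0,0],[0,0,0],[0,0,0]]' --grip '[0,0,0,0,0,0,0,0,0,0]'

```text
time_s: 11.95
eef_pos: [0.539, -0.0321, 0.2283]
eef_rot: [0.0, 0.744, 0.669, 0.0]
wrist_force: [-0.4, -0.0, -0.3]
opening: 0.003
grasp_force: 0.0
```

play_rows --xyz '[[0,0,0],[0,0,0],[0,0,0],[0,0,0],[0,0,0],[0,0,0],[0,0,0],[0,0,0],[0,0,0],[0,0,0]]' --rot '[[0,0,0],[0,0,0],[0,0,0],[0,0,0],[0,0,0],[0,0,0],[0,0,0],[0,0,0],[0,0,0],[0,0,0]]' --grip '[0,0,0,0,0,0,0,0,0,0]'

```text
time_s: 13.2
eef_pos: [0.539, -0.0321, 0.2283]
eef_rot: [-0.0, 0.744, 0.669, 0.0]
wrist_force: [0.1, -1.1, 0.4]
opening: 0.002
grasp_force: 0.0
```

```bash
python3 look.py "[.539,-.032,.227]" 5
```

```text
13.2 [ 0.539  -0.0321  0.2283] tool x,z [0.106 0.994 0.   ] [-0.  0. -1.] F [ 0.06 -1.11  0.43] op 0.002412136073652895 0.019
wrist [305 231  25  15 276] [316.8 239.5] 0.1923 [ 0.5391 -0.0278  0.1923]
wrist [313 322  10  18 143] [317.4 330.9] 0.2013 [ 0.5328 -0.0911  0.2013]
side [281 193   7   9  44] [284.  196.8] 0.1949 [ 0.5381 -0.0446  0.1949]
side [281 203   5   6  21] [283.  205.8] 0.2017 [ 0.5323 -0.0924  0.2017]
scene [298 180   3   5   9] [299.  181.3] 0.1996 [ 0.5384 -0.0921  0.1996]
scene [313 184   5   3   9] [315.  184.8] 0.1924 [ 0.541  -0.0329  0.1924]
tool shift mm [0.1 0.  1.3]
```

```bash
python3 - <<'E'
from h import *
c,K,T,P=snap('side')
z=np.nanmedian(P[197:201,282:286,2]); print(z, np.nanmedian(P[193:195,283:286,2]))
if z>.1985: print(ctrl.hand_in())
E
```

```text
0.2016890768687175 0.193383468757249
the job is handed in; nothing more can be done
None
```

The third valve (nearest the bell) is the one that hangs, about 8 mm down. Valves 1 and 2 came fully back up, and the job was handed in with the fingertips about 17 mm above its button, touching nothing; no verdict came back.

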